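# Load the nutrient doser and switch on its channels

## Robot

A 6-joint arm with a two-finger parallel gripper is mounted at the origin on the work surface. World frame = base frame: x ahead of the robot, y to its left, z up, the work surface at z = 0. Lengths are in m, angles in rad, forces in N, time in s.
With the tool pointing down it reaches from about 0.35 to 0.975 m from the base axis. Payload 4.9 kg.
Tool frame: the origin (TCP) lies midway between the tips of the shut fingers; the grasp point (between the pads) lies 19 mm behind it; z points along the fingers, y is the line along which they close (so a half turn about z gives the same grasp; the last joint's range is limited). The gripper opens to 85 mm and grips with 20 to 120 N. Pads are 22 mm wide; open, the fingers measure 114 mm over their backs; the gripper's body (76 mm by 85 mm) begins 54 mm behind the grasp point. The pads swing forward as they close: fully open they stand 13 mm farther back than shut.
Start: joints at [-1.282, 0.053, 1.613, -0, 1.476, -0.119], TCP at [0.248, -0.574, 0.231] pointing down, gripper open.
Joint ranges: [-3.01, 3.01], [-1.01, 2.22], [0.06, 2.58], [-1.02, 4.17], [0.09, 2.62], [-3.14, 3.14]. Speed limits (rad/s): [2.57, 2.57, 3.14, 3.14, 3.14, 3.14].

## Interface

Orientations are given as a unit quaternion [w, x, y, z].
In Python, from cell import ctrl gives the robot as it stands.
- The arm moves only by the shell command python3 -m inch 'ROWS'. ROWS is JSON, a list of rows, each an object with "linear": the shift along the tool's x, y, z scaled (see below), a list of three; "dr": the turn, a rotation vector about the tool's x, y, z scaled (see below), a list of three; "claw": the closure, from 0 (fully open) to 1 (shut). A call has 1 to 20 rows; each row is the pose to reach, as a shift and turn from the pose commanded when the call began, along the tool's axes at that moment; what a row does not reach only later rows make up. The controller multiplies each number of a shift by 0.5 m and each number of a turn by 90 degrees. A row lasts 1/10 s, in which the tool goes at most 50 mm and 8.59 degrees, less where a joint would pass 70% of its speed; a pose out of reach is approached as far as the arm can. A call with a number of a shift or a turn outside -1 to 1 is refused whole. A call with a gripper value outside its range is refused whole. The fingers move at their own pace and stop on an object; the grip force is fixed at half the most. Time passes only in rows, so rows that repeat a pose let the fingers close. It gives the time, the measured TCP pose, the force, the opening and the grip force at its end, in the units of the state.
- ctrl.read_state(): the state, without advancing time (a new reading comes with each control period).
- ctrl.get_image(name): name is "scene" or "top"; returns a dict with "pixels" (420x560x3 uint8, red, green, blue), "range_z" (420x560 float32, m along the optical axis (not along the pixel's ray), 0 where there is no reading), "mtx" (3x3 intrinsics, pixels), "position" and "rotation" of the camera in the world. Camera axes: x right, y down, z forward; pixel columns grow to the right and rows downward; lengths in m; the calibration is good to about 2 mm. A picture is of the moment at which its call begins.
- ctrl.hand_in(): hands the job in; it is judged then, once.
The state is a dict: "time": time; "joint_positions": joint angles; "qvel": joint speeds; "joint_efforts": joint torques, N m; "tool_pos": TCP position; "orientation": TCP orientation; "contact_force": force on the tool from outside, world axes, zero at the start; "torque": the same for the moment, N m; "finger_gap": finger opening in m; "finger_force": force on a finger pad.
Only numpy, scipy, OpenCV 4.12 (cv2) and the standard library are available. Lean on these libraries where they do the work, as an engineer would, in place of code of your own. Each camera call takes 0.05 s, during which the arm holds its last target. There are 200 camera calls.

## Task

Get the greenhouse doser ready: put every loose white cartridge into an empty bay of the rack, one to a bay, each slid in under the overhead bar until it is home against the stop, and leave a cartridge that is already home where it is. On the controller, press the release button so that the lid pops up, swing the lid all the way back, and set the four slide switches, which stand in the same order from left to right as the bays: fully on (pushed away from the front) for every bay that holds a cartridge, fully off (towards the front) for every empty bay. Finish with the lid pressed shut so that it latches, and do not knock over or shift the cup and the flower pot.

Things in the scene. Friction and masses are not known exactly. Their poses are not given: they have to be found in the camera images.
- rack: aluminium dosing rack, fixed; origin at the centre of its underside, x away from its open front (which faces the robot), y left. Base plate 150 (x) x 312 (y) mm, top z 6. Four bays 76 mm apart, 68 mm clear between dividers (x -30 to +63; top z 24, from x 38 on z 48). Stop wall face at x +63. A grey bar with brass fittings spans all bays, x +38 to +75, underside z 48, top 62 (fittings 74).
- bay1 (a point): bay 1, counted from the left (+y) as the robot sees it: where a cartridge's centre point lies when home against the stop wall (rack x +8, z 42 mm); axes as the rack's. The box part passes under the bar with 6 mm to spare; the fin stays 12 mm in front of it. From above a cartridge can only be lowered 25 mm or more short of home, then slid along +x.
- bay2 (a point): bay 2, counted from the left (+y) as the robot sees it: where a cartridge's centre point lies when home against the stop wall (rack x +8, z 42 mm); axes as the rack's. The box part passes under the bar with 6 mm to spare; the fin stays 12 mm in front of it. From above a cartridge can only be lowered 25 mm or more short of home, then slid along +x.
- bay3 (a point): bay 3, counted from the left (+y) as the robot sees it: where a cartridge's centre point lies when home against the stop wall (rack x +8, z 42 mm); axes as the rack's. The box part passes under the bar with 6 mm to spare; the fin stays 12 mm in front of it. From above a cartridge can only be lowered 25 mm or more short of home, then slid along +x.
- bay4 (a point): bay 4, counted from the left (+y) as the robot sees it: where a cartridge's centre point lies when home against the stop wall (rack x +8, z 42 mm); axes as the rack's. The box part passes under the bar with 6 mm to spare; the fin stays 12 mm in front of it. From above a cartridge can only be lowered 25 mm or more short of home, then slid along +x.
- P1_mid (a point): loose closed white cartridge: flat box 110 (its x) x 60 (y) x 36 mm high, with an upright grip fin centred on top, 36 mm long (x) x 14 mm thick (y), from 36 to 72 mm above the underside; 0.25 kg; both ends alike. The point is its centre, 36 mm above its underside, at the foot of the fin. Starts flat on the bench; may be absent (None).
- P2_mid (a point): loose closed white cartridge: flat box 110 (its x) x 60 (y) x 36 mm high, with an upright grip fin centred on top, 36 mm long (x) x 14 mm thick (y), from 36 to 72 mm above the underside; 0.25 kg; both ends alike. The point is its centre, 36 mm above its underside, at the foot of the fin. Starts flat on the bench; may be absent (None).
- P3_mid (a point): loose closed white cartridge: flat box 110 (its x) x 60 (y) x 36 mm high, with an upright grip fin centred on top, 36 mm long (x) x 14 mm thick (y), from 36 to 72 mm above the underside; 0.25 kg; both ends alike. The point is its centre, 36 mm above its underside, at the foot of the fin. Starts flat on the bench; may be absent (None).
- R1_mid (a point): cartridge that already stands home in bay 1 at the start, same make as the loose ones; exactly one of R1 to R4 is there, the others are absent (None).
- R2_mid (a point): cartridge that already stands home in bay 2 at the start, same make as the loose ones; exactly one of R1 to R4 is there, the others are absent (None).
- R3_mid (a point): cartridge that already stands home in bay 3 at the start, same make as the loose ones; exactly one of R1 to R4 is there, the others are absent (None).
- R4_mid (a point): cartridge that already stands home in bay 4 at the start, same make as the loose ones; exactly one of R1 to R4 is there, the others are absent (None).
- ctrl: grey controller, fixed left of the rack; origin at the centre of its underside, x away from its front, y left. Base box x -56 to +56, y -75 to +75 mm, top panel z 40. On it, under the lid, a black switch bank 60 (x) x 132 (y) mm centred at x -10, top z 46, with four white knobs. In front a latch block x -120 to -64, y -35 to +35, top z 62, carrying the release button.
- release (a joint): release button on the latch block, 26 mm round, in a ring; value is its travel in m, 0 up to 0.007 pressed; springs back. It lets the lid go at about 5 mm of travel; about 4 N to press fully home.
- release_top (a point): centre of the top of the release button (81 mm above the bench when up); pressed straight down.
- lid (a joint): lid angle in rad: 0 shut and latched (as at the start), 1.85 fully back at its stop. Released, a spring pops it to about 1.3, where the stiff hinge lets it stand; pushed further back it stays put. Coming shut, the spring lifts it again below about 1 rad; pressing its front edge fully down (10 to 15 N) latches it.
- lid_hinge (a point): middle of the lid's hinge line, along the controller's y at controller x +50, z 42 mm. The lid is a shallow hood, 150 mm wide, reaching 103 mm from the hinge towards the front; shut, its top is 28 mm above the hinge line (z 70) and its open rim is at the hinge's height; skirt 4 mm thick, 26 mm deep.
- lid_front (a point): middle of the lid's outer top front edge (103 mm from the hinge line, 28 mm above it when shut); axes turn with the lid.
- sw1 (a joint): slide switch 1 from the left (for bay 1): 0 off (towards the controller's front), 0.014 m on (away from the front, towards hinge and white mark). Stays where it is left, may start part-way; 1 to 2 N to move. White knob 10 x 10 mm, 16 mm tall (top z 62), at controller y +48 mm, x -17 when off, -3 when on.
- sw2 (a joint): slide switch 2 from the left (for bay 2): 0 off (towards the controller's front), 0.014 m on (away from the front, towards hinge and white mark). Stays where it is left, may start part-way; 1 to 2 N to move. White knob 10 x 10 mm, 16 mm tall (top z 62), at controller y +16 mm, x -17 when off, -3 when on.
- sw3 (a joint): slide switch 3 from the left (for bay 3): 0 off (towards the controller's front), 0.014 m on (away from the front, towards hinge and white mark). Stays where it is left, may start part-way; 1 to 2 N to move. White knob 10 x 10 mm, 16 mm tall (top z 62), at controller y -16 mm, x -17 when off, -3 when on.
- sw4 (a joint): slide switch 4 from the left (for bay 4): 0 off (towards the controller's front), 0.014 m on (away from the front, towards hinge and white mark). Stays where it is left, may start part-way; 1 to 2 N to move. White knob 10 x 10 mm, 16 mm tall (top z 62), at controller y -48 mm, x -17 when off, -3 when on.
- cup_mid (a point): bystander: yellow plastic cup, 72 mm across, 85 mm high; the point is half-way up. Leave alone.
- pot_mid (a point): bystander: terracotta flower pot, 100 mm across, 90 mm high; the point is half-way up. Leave alone.
Things that resemble listed ones, but are neither listed nor needed, are in the scene too. Leave any blue or turquoise look-alike of the part that bears P3_mid alone.

How it is judged:
On the way, in this order (a step that is already met when the one before it is completed fails the run):
1. the lid has been released and popped up (value of joint lid above 0.5 rad), for 0.1 s.
2. the lid is swung all the way back (more than 1.6 rad) and standing still (value of joint lid above 1.6 rad and velocity of joint lid between -0.3 and 0.3 rad/s), for 0.2 s.
3. the lid is shut again and latched (value of joint lid below 0.03 rad), for 0.2 s.
At the end, for the whole second after the job is handed in: every cartridge present stands home in a bay (centre within 9 mm of home along the bay, 10 mm across and in height), each switch is on (over 11 mm) if its bay holds a cartridge and off (under 3 mm) if not, and the lid is latched shut (under 0.03 rad) (((x of P1_mid in the frame of bay1 between -0.009 and 0.009 m and y of P1_mid in the frame of bay1 between -0.01 and 0.01 m and z of P1_mid in the frame of bay1 between -0.01 and 0.01 m) or (x of P1_mid in the frame of bay2 between -0.009 and 0.009 m and y of P1_mid in the frame of bay2 between -0.01 and 0.01 m and z of P1_mid in the frame of bay2 between -0.01 and 0.01 m) or (x of P1_mid in the frame of bay3 between -0.009 and 0.009 m and y of P1_mid in the frame of bay3 between -0.01 and 0.01 m and z of P1_mid in the frame of bay3 between -0.01 and 0.01 m) or (x of P1_mid in the frame of bay4 between -0.009 and 0.009 m and y of P1_mid in the frame of bay4 between -0.01 and 0.01 m and z of P1_mid in the frame of bay4 between -0.01 and 0.01 m)) and ((x of P2_mid in the frame of bay1 between -0.009 and 0.009 m and y of P2_mid in the frame of bay1 between -0.01 and 0.01 m and z of P2_mid in the frame of bay1 between -0.01 and 0.01 m) or (x of P2_mid in the frame of bay2 between -0.009 and 0.009 m and y of P2_mid in the frame of bay2 between -0.01 and 0.01 m and z of P2_mid in the frame of bay2 between -0.01 and 0.01 m) or (x of P2_mid in the frame of bay3 between -0.009 and 0.009 m and y of P2_mid in the frame of bay3 between -0.01 and 0.01 m and z of P2_mid in the frame of bay3 between -0.01 and 0.01 m) or (x of P2_mid in the frame of bay4 between -0.009 and 0.009 m and y of P2_mid in the frame of bay4 between -0.01 and 0.01 m and z of P2_mid in the frame of bay4 between -0.01 and 0.01 m)) and ((x of P3_mid in the frame of bay1 between -0.009 and 0.009 m and y of P3_mid in the frame of bay1 between -0.01 and 0.01 m and z of P3_mid in the frame of bay1 between -0.01 and 0.01 m) or (x of P3_mid in the frame of bay2 between -0.009 and 0.009 m and y of P3_mid in the frame of bay2 between -0.01 and 0.01 m and z of P3_mid in the frame of bay2 between -0.01 and 0.01 m) or (x of P3_mid in the frame of bay3 between -0.009 and 0.009 m and y of P3_mid in the frame of bay3 between -0.01 and 0.01 m and z of P3_mid in the frame of bay3 between -0.01 and 0.01 m) or (x of P3_mid in the frame of bay4 between -0.009 and 0.009 m and y of P3_mid in the frame of bay4 between -0.01 and 0.01 m and z of P3_mid in the frame of bay4 between -0.01 and 0.01 m)) and x of R1_mid in the frame of bay1 between -0.009 and 0.009 m and y of R1_mid in the frame of bay1 between -0.01 and 0.01 m and z of R1_mid in the frame of bay1 between -0.01 and 0.01 m and x of R2_mid in the frame of bay2 between -0.009 and 0.009 m and y of R2_mid in the frame of bay2 between -0.01 and 0.01 m and z of R2_mid in the frame of bay2 between -0.01 and 0.01 m and x of R3_mid in the frame of bay3 between -0.009 and 0.009 m and y of R3_mid in the frame of bay3 between -0.01 and 0.01 m and z of R3_mid in the frame of bay3 between -0.01 and 0.01 m and x of R4_mid in the frame of bay4 between -0.009 and 0.009 m and y of R4_mid in the frame of bay4 between -0.01 and 0.01 m and z of R4_mid in the frame of bay4 between -0.01 and 0.01 m and ((value of joint sw1 above 0.011 m and ((x of P1_mid in the frame of bay1 between -0.009 and 0.009 m and y of P1_mid in the frame of bay1 between -0.01 and 0.01 m and z of P1_mid in the frame of bay1 between -0.01 and 0.01 m) or (x of P2_mid in the frame of bay1 between -0.009 and 0.009 m and y of P2_mid in the frame of bay1 between -0.01 and 0.01 m and z of P2_mid in the frame of bay1 between -0.01 and 0.01 m) or (x of P3_mid in the frame of bay1 between -0.009 and 0.009 m and y of P3_mid in the frame of bay1 between -0.01 and 0.01 m and z of P3_mid in the frame of bay1 between -0.01 and 0.01 m) or (x of R1_mid in the frame of bay1 between -0.009 and 0.009 m and y of R1_mid in the frame of bay1 between -0.01 and 0.01 m and z of R1_mid in the frame of bay1 between -0.01 and 0.01 m))) or (value of joint sw1 below 0.003 m and not (x of P1_mid in the frame of bay1 between -0.009 and 0.009 m and y of P1_mid in the frame of bay1 between -0.01 and 0.01 m and z of P1_mid in the frame of bay1 between -0.01 and 0.01 m) and not (x of P2_mid in the frame of bay1 between -0.009 and 0.009 m and y of P2_mid in the frame of bay1 between -0.01 and 0.01 m and z of P2_mid in the frame of bay1 between -0.01 and 0.01 m) and not (x of P3_mid in the frame of bay1 between -0.009 and 0.009 m and y of P3_mid in the frame of bay1 between -0.01 and 0.01 m and z of P3_mid in the frame of bay1 between -0.01 and 0.01 m) and not (x of R1_mid in the frame of bay1 between -0.009 and 0.009 m and y of R1_mid in the frame of bay1 between -0.01 and 0.01 m and z of R1_mid in the frame of bay1 between -0.01 and 0.01 m))) and ((value of joint sw2 above 0.011 m and ((x of P1_mid in the frame of bay2 between -0.009 and 0.009 m and y of P1_mid in the frame of bay2 between -0.01 and 0.01 m and z of P1_mid in the frame of bay2 between -0.01 and 0.01 m) or (x of P2_mid in the frame of bay2 between -0.009 and 0.009 m and y of P2_mid in the frame of bay2 between -0.01 and 0.01 m and z of P2_mid in the frame of bay2 between -0.01 and 0.01 m) or (x of P3_mid in the frame of bay2 between -0.009 and 0.009 m and y of P3_mid in the frame of bay2 between -0.01 and 0.01 m and z of P3_mid in the frame of bay2 between -0.01 and 0.01 m) or (x of R2_mid in the frame of bay2 between -0.009 and 0.009 m and y of R2_mid in the frame of bay2 between -0.01 and 0.01 m and z of R2_mid in the frame of bay2 between -0.01 and 0.01 m))) or (value of joint sw2 below 0.003 m and not (x of P1_mid in the frame of bay2 between -0.009 and 0.009 m and y of P1_mid in the frame of bay2 between -0.01 and 0.01 m and z of P1_mid in the frame of bay2 between -0.01 and 0.01 m) and not (x of P2_mid in the frame of bay2 between -0.009 and 0.009 m and y of P2_mid in the frame of bay2 between -0.01 and 0.01 m and z of P2_mid in the frame of bay2 between -0.01 and 0.01 m) and not (x of P3_mid in the frame of bay2 between -0.009 and 0.009 m and y of P3_mid in the frame of bay2 between -0.01 and 0.01 m and z of P3_mid in the frame of bay2 between -0.01 and 0.01 m) and not (x of R2_mid in the frame of bay2 between -0.009 and 0.009 m and y of R2_mid in the frame of bay2 between -0.01 and 0.01 m and z of R2_mid in the frame of bay2 between -0.01 and 0.01 m))) and ((value of joint sw3 above 0.011 m and ((x of P1_mid in the frame of bay3 between -0.009 and 0.009 m and y of P1_mid in the frame of bay3 between -0.01 and 0.01 m and z of P1_mid in the frame of bay3 between -0.01 and 0.01 m) or (x of P2_mid in the frame of bay3 between -0.009 and 0.009 m and y of P2_mid in the frame of bay3 between -0.01 and 0.01 m and z of P2_mid in the frame of bay3 between -0.01 and 0.01 m) or (x of P3_mid in the frame of bay3 between -0.009 and 0.009 m and y of P3_mid in the frame of bay3 between -0.01 and 0.01 m and z of P3_mid in the frame of bay3 between -0.01 and 0.01 m) or (x of R3_mid in the frame of bay3 between -0.009 and 0.009 m and y of R3_mid in the frame of bay3 between -0.01 and 0.01 m and z of R3_mid in the frame of bay3 between -0.01 and 0.01 m))) or (value of joint sw3 below 0.003 m and not (x of P1_mid in the frame of bay3 between -0.009 and 0.009 m and y of P1_mid in the frame of bay3 between -0.01 and 0.01 m and z of P1_mid in the frame of bay3 between -0.01 and 0.01 m) and not (x of P2_mid in the frame of bay3 between -0.009 and 0.009 m and y of P2_mid in the frame of bay3 between -0.01 and 0.01 m and z of P2_mid in the frame of bay3 between -0.01 and 0.01 m) and not (x of P3_mid in the frame of bay3 between -0.009 and 0.009 m and y of P3_mid in the frame of bay3 between -0.01 and 0.01 m and z of P3_mid in the frame of bay3 between -0.01 and 0.01 m) and not (x of R3_mid in the frame of bay3 between -0.009 and 0.009 m and y of R3_mid in the frame of bay3 between -0.01 and 0.01 m and z of R3_mid in the frame of bay3 between -0.01 and 0.01 m))) and ((value of joint sw4 above 0.011 m and ((x of P1_mid in the frame of bay4 between -0.009 and 0.009 m and y of P1_mid in the frame of bay4 between -0.01 and 0.01 m and z of P1_mid in the frame of bay4 between -0.01 and 0.01 m) or (x of P2_mid in the frame of bay4 between -0.009 and 0.009 m and y of P2_mid in the frame of bay4 between -0.01 and 0.01 m and z of P2_mid in the frame of bay4 between -0.01 and 0.01 m) or (x of P3_mid in the frame of bay4 between -0.009 and 0.009 m and y of P3_mid in the frame of bay4 between -0.01 and 0.01 m and z of P3_mid in the frame of bay4 between -0.01 and 0.01 m) or (x of R4_mid in the frame of bay4 between -0.009 and 0.009 m and y of R4_mid in the frame of bay4 between -0.01 and 0.01 m and z of R4_mid in the frame of bay4 between -0.01 and 0.01 m))) or (value of joint sw4 below 0.003 m and not (x of P1_mid in the frame of bay4 between -0.009 and 0.009 m and y of P1_mid in the frame of bay4 between -0.01 and 0.01 m and z of P1_mid in the frame of bay4 between -0.01 and 0.01 m) and not (x of P2_mid in the frame of bay4 between -0.009 and 0.009 m and y of P2_mid in the frame of bay4 between -0.01 and 0.01 m and z of P2_mid in the frame of bay4 between -0.01 and 0.01 m) and not (x of P3_mid in the frame of bay4 between -0.009 and 0.009 m and y of P3_mid in the frame of bay4 between -0.01 and 0.01 m and z of P3_mid in the frame of bay4 between -0.01 and 0.01 m) and not (x of R4_mid in the frame of bay4 between -0.009 and 0.009 m and y of R4_mid in the frame of bay4 between -0.01 and 0.01 m and z of R4_mid in the frame of bay4 between -0.01 and 0.01 m))) and value of joint lid below 0.03 rad and velocity of joint lid below 0.1 rad/s); the robot touches nothing.
It fails at once if the cup or the flower pot was shifted by more than 40 mm (distance of any of cup_mid, pot_mid from where it was at the start of the episode above 0.04 m).
Of P1, P2, P3 only 2 to 3 are there at a start; the rules pass over those that are not, and their reading is None.
Of R1, R2, R3, R4 only 1 to 1 are there at a start; the rules pass over those that are not, and their reading is None.
At some moment in a run one of P1, P2, P3 may be knocked a few centimetres aside while the robot is not near it.
It also fails if it takes over 210 s, if anything falls off the work surface, if the arm or the gripper's body presses on something with over 40 N, if the wrist force passes 120 N, or if a joint passes its speed limit or range.

## Working session

There is one attempt and no reset: what is moved stays moved. The work goes in short steps, Python scripts to look and compute and a shell command to move; the robot and the scene stay as the last step left them, time stands still between calls to the robot, and variables do not carry over. Pictures are saved under pics/ and viewed, at most 14 in all, crops included, and the job is handed in when it is done.

```bash
ls; mkdir -p pics
cat > h.py <<'E'
import numpy as np, cv2
from cell import ctrl
def grab(n):
    im=ctrl.get_image(n); p=im["pixels"]; np.savez(f"/tmp/{n}.npz",**{k:np.asarray(v) for k,v in im.items()})
    return im
def rotm(im):
    R=np.asarray(im["rotation"],float)
    if R.size==4:
        from scipy.spatial.transform import Rotation as Q
        R=Q.from_quat(R[[1,2,3,0]]).as_matrix()
    return R
def cloud(im):
    z=im["range_z"]; K=im["mtx"]; v,u=np.mgrid[:z.shape[0],:z.shape[1]]
    c=np.stack([(u-K[0,2])*z/K[0,0],(v-K[1,2])*z/K[1,1],z],-1)
    return c@rotm(im).T+np.asarray(im["position"])
def ray(im,u,v,h):
    K=im["mtx"]; d=rotm(im)@np.array([(u-K[0,2])/K[0,0],(v-K[1,2])/K[1,1],1]); o=np.asarray(im["position"])
    return o+d*(h-o[2])/d[2]
def save(im,f,box=None,s=1):
    p=im["pixels"][:,:,::-1]
    if box: p=p[box[1]:box[3],box[0]:box[2]]
    cv2.imwrite("pics/"+f,cv2.resize(p,None,fx=s,fy=s,interpolation=cv2.INTER_CUBIC))
E
python3 - <<'E'
from h import *
for n in("scene","top"):
    im=grab(n); save(im,n+"0.png",None,1.4); print(n,im["position"],np.round(rotm(im),3).tolist(),im["mtx"].tolist())
print(ctrl.read_state())
E
```

```text
pics
scene [ 1.24669545 -0.33589219  1.1776862 ] [[0.296, 0.776, -0.558], [0.955, -0.235, 0.179], [0.008, -0.586, -0.81]] [[393.9049617597499, 0.0, 278.2334165447227], [0.0, 393.9049617597499, 217.77525985687615], [0.0, 0.0, 1.0]]
top [ 0.25389837 -0.13398658  1.60292729] [[-0.005, -0.987, 0.161], [-1.0, 0.007, 0.011], [-0.012, -0.161, -0.987]] [[472.09722877637944, 0.0, 280.2818876790758], [0.0, 472.09722877637944, 213.55468528084242], [0.0, 0.0, 1.0]]
{'time': 0.1, 'joint_positions': array([-1.28200775e+00,  5.33224882e-02,  1.61419948e+00, -4.74404130e-06,
        1.47600909e+00, -1.18972286e-01]), 'qvel': array([ 0.00067981, -0.0013973 , -0.00229154,  0.00090507,  0.00066997,
        0.00153623]), 'joint_efforts': array([ 5.90882591e-04, -3.94904029e+01, -3.71364605e+01, -7.51872471e-05,
        3.95268420e-03, -9.45585583e-06]), 'tool_pos': array([ 0.24769407, -0.57318587,  0.23014079]), 'orientation': array([-9.65510564e-04,  9.79287773e-01,  2.02471032e-01, -8.45469781e-05]), 'contact_force': array([ 0.2407194 ,  0.43291533, -0.86233123]), 'torque': array([-0.01751594,  0.02852443,  0.02451821]), 'finger_force': 0.0, 'finger_gap': 0.08524134234960572}
```

View pics/top0.png

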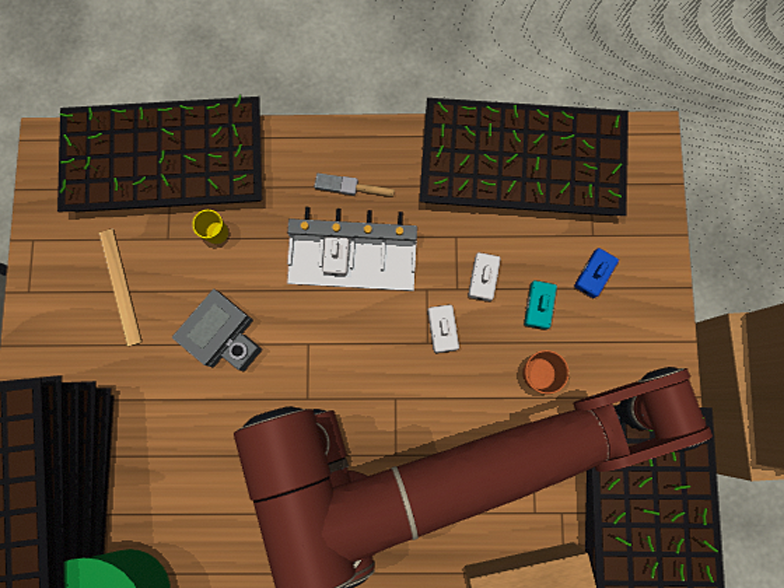

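View pics/scene0.png

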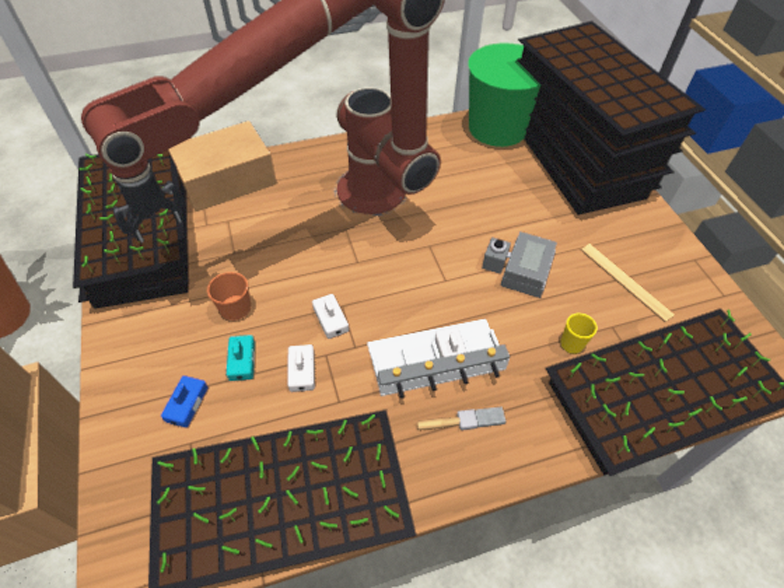

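Top view (1.4x): loose white cartridges at (485,277) and (443,328). The turquoise (541,304) and blue (596,272) ones are look-alikes and stay put. The home cartridge is in bay 2 at (336,255), the controller at (215,330) with its button at (238,350), the cup at (210,227) and the pot at (545,372).

```bash
cat > meas.py <<'E'
from h import *
def rect(pts):
    (c,s,a)=cv2.minAreaRect(pts.astype(np.float32)); 
    if s[0]<s[1]: a+=90
    a=(a+90)%180-90
    return np.round(c,4),np.round(sorted(s),4),round(a,1)
def comps(im,mask,amin=60):
    n,l,st,ce=cv2.connectedComponentsWithStats(mask.astype(np.uint8))
    return [(l==i,ce[i],st[i,4]) for i in range(1,n) if st[i,4]>=amin]
def masks(im):
    p=im["pixels"].astype(int); mx=p.max(2); mn=p.min(2)
    return (mn>150)&(mx-mn<30), (mx-mn<25)
E
python3 - <<'E'
from meas import *
for n in("top","scene"):
    im=grab(n); C=cloud(im); w,g=masks(im)
    inb=(C[...,0]>.25)&(C[...,0]<.95)&(abs(C[...,1])<.75)
    print(n,"loose/white parts at z .03-.04")
    for m,ce,a in comps(im,w&inb&(C[...,2]>.026)&(C[...,2]<.052),60): print(np.round(ce),a,rect(C[m][:,:2]),np.median(C[m][:,2]).round(4))
    print("fins")
    for m,ce,a in comps(im,inb&(C[...,2]>.065)&(C[...,2]<.080),10): print(np.round(ce),a,rect(C[m][:,:2]),np.median(C[m][:,2]).round(4))
    print("grey")
    for m,ce,a in comps(im,g&inb&(C[...,2]>.045)&(C[...,2]<.069),60): print(np.round(ce),a,rect(C[m][:,:2]),np.median(C[m][:,2]).round(4))
save(im,"z1.png",(230,130,420,300),4)
im=grab("top");save(im,"z2.png",(110,140,310,280),4)
E
```

```text
top loose/white parts at z .03-.04
[239. 183.] 333 (array([0.6196, 0.0222]), array([0.0563, 0.0871]), -4.7) 0.0418
[346. 197.] 452 (array([ 0.5669, -0.3393]), array([0.0577, 0.107 ]), -11.0) 0.0357
[316. 234.] 468 (array([ 0.4396, -0.2371]), array([0.0573, 0.1062]), 7.6) 0.0358
fins
[145. 155.] 44 (array([0.7039, 0.3357]), array([0.0297, 0.0624]), -52.0) 0.0703
[157. 164.] 17 (array([0.6738, 0.2944]), array([0.0062, 0.0378]), -24.2) 0.0727
[217. 161.] 33 (array([0.6818, 0.0933]), array([0.0204, 0.0253]), 9.5) 0.0724
[239. 162.] 27 (array([0.6782, 0.0238]), array([0.0183, 0.0254]), -64.2) 0.0722
[263. 163.] 38 (array([ 0.6753, -0.0592]), array([0.0202, 0.0305]), 37.4) 0.0725
[284. 164.] 34 (array([ 0.674 , -0.1318]), array([0.0139, 0.0336]), 27.9) 0.0709
[149. 170.] 10 (array([0.6546, 0.3203]), array([0.0032, 0.0207]), -88.9) 0.0755
[239. 176.] 44 (array([0.6298, 0.0206]), array([0.0135, 0.0367]), -3.0) 0.0757
[430. 192.] 46 (array([ 0.5735, -0.612 ]), array([0.0138, 0.0369]), -31.4) 0.0724
[347. 195.] 45 (array([ 0.5658, -0.3394]), array([0.0142, 0.037 ]), -10.3) 0.0708
[149. 233.] 1
[... 2729 characters left out ...]
71]), array([0.0168, 0.0239]), -79.8) 0.0659
[276. 270.] 13 (array([ 0.6727, -0.1578]), array([0.014 , 0.0234]), 78.0) 0.0667
[127. 279.] 57 (array([ 0.5735, -0.6088]), array([0.0147, 0.035 ]), -31.6) 0.0724
grey
[431. 140.] 176 (array([0.2801, 0.6467]), array([0.0481, 0.2068]), 86.9) 0.0605
[355. 181.] 160 (array([0.3897, 0.2481]), array([0.0637, 0.0666]), -41.4) 0.0627
[374. 199.] 122 (array([0.4958, 0.2741]), array([0.0247, 0.1064]), 57.4) 0.057
[470. 269.] 3301 (array([0.8477, 0.4595]), array([0.2187, 0.5024]), -87.4) 0.0593
[316. 261.] 1222 (array([ 0.6515, -0.0167]), array([0.1541, 0.3096]), 86.4) 0.0621
[191. 349.] 5334 (array([ 0.8471, -0.4398]), array([0.2438, 0.4997]), 85.6) 0.0585
```

View pics/z2.png

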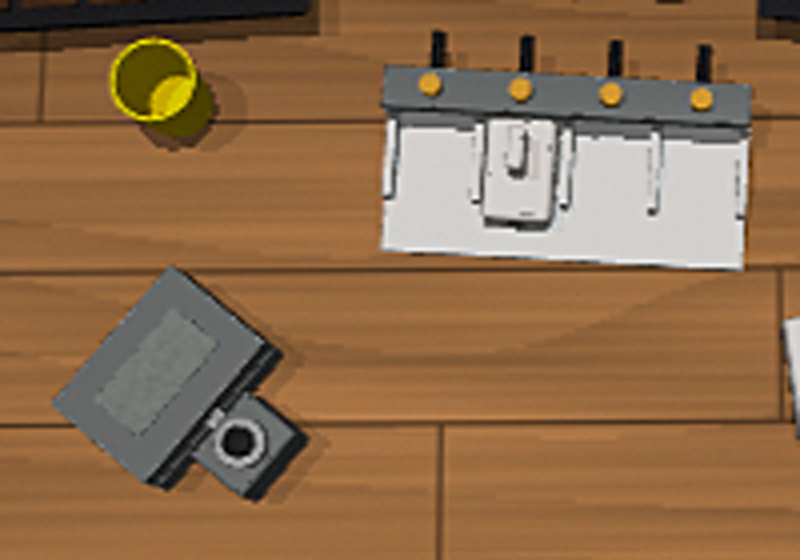

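Two loose cartridges, so they go to bays 3 and 4. Bay 1 stays empty. Next: refine the poses and a helper that converts a target to move units.

```bash
r='{"linear":[0.77,-0.18,0.06],"dr":[0,0,0.382],"claw":0.3}'; python3 -m inch '[{"linear":[0.77,-0.18,0.06],"dr":[0,0,0.382],"claw":0.3},{"linear":[0.77,-0.18,0.06],"dr":[0,0,0.382],"claw":0.3},{"linear":[0.77,-0.18,0.06],"dr":[0,0,0.382],"claw":0.3},{"linear":[0.77,-0.18,0.06],"dr":[0,0,0.382],"claw":0.3},{"linear":[0.77,-0.18,0.06],"dr":[0,0,0.382],"claw":0.3},{"linear":[0.77,-0.18,0.06],"dr":[0,0,0.382],"claw":0.3},{"linear":[0.77,-0.18,0.06],"dr":[0,0,0.382],"claw":0.3},{"linear":[0.77,-0.18,0.06],"dr":[0,0,0.382],"claw":0.3},{"linear":[0.77,-0.18,0.06],"dr":[0,0,0.382],"claw":0.3},{"linear":[0.77,-0.18,0.06],"dr":[0,0,0.382],"claw":0.3},{"linear":[0.77,-0.18,0.06],"dr":[0,0,0.382],"claw":0.3},{"linear":[0.77,-0.18,0.06],"dr":[0,0,0.382],"claw":0.3}]'; python3 plan.py -11 .5655 -.338 .042
python3 - <<'E'
from meas import *
for n in("top","scene"):
    im=grab(n); C=cloud(im); p=im["pixels"].astype(int); w,g=masks(im)
    inb=(C[...,0]>.25)&(C[...,0]<.95)&(abs(C[...,1])<.75)
    for m,ce,a in comps(im,w&inb&(C[...,2]>.026)&(C[...,2]<.05),60): print(n,np.round(ce),a,rect(C[m][:,:2]))
    o=(p[...,0]>140)&(p[...,1]<100)&(p[...,2]<80)&inb&(C[...,2]>.03)&(C[...,2]<.1)
    for m,ce,a in comps(im,o,80): print("pot",np.round(ce),a,rect(C[m][:,:2]))
    save(im,n+"1.png",None,1.4)
E
```

```text
time: 1.55
tool_pos: [0.5646, -0.3396, 0.2016]
orientation: [0.0, 0.995, -0.097, 0.0]
contact_force: [-1.3, 0.1, 0.7]
finger_gap: 0.06
finger_force: 0.0
t 1.6 tcp [ 0.5646 -0.3396  0.2016] yaw -11.1 F [-1.3  0.1  0.7] gap 0.0600
linear [0.0011, -0.0037, 0.3191] dr [0.0003, -0.0, -0.0014]
top [239. 183.] 332 (array([0.6195, 0.022 ]), array([0.0569, 0.0864]), -3.8)
scene [236. 225.] 331 (array([ 0.441 , -0.2356]), array([0.0572, 0.1108]), 7.8)
scene [321. 244.] 270 (array([0.6118, 0.0308]), array([0.0712, 0.0758]), -4.7)
scene [215. 262.] 448 (array([ 0.5667, -0.3365]), array([0.0577, 0.1075]), -11.0)
pot [164. 202.] 238 (array([ 0.2946, -0.458 ]), array([0.0267, 0.0753]), 80.6)
```

```bash
python3 -m inch '[{"linear":[0.001,-0.004,0.1],"dr":[0,0,0],"claw":0.3},{"linear":[0.001,-0.004,0.2],"dr":[0,0,0],"claw":0.3},{"linear":[0.001,-0.004,0.28],"dr":[0,0,0],"claw":0.3},{"linear":[0.001,-0.004,0.317],"dr":[0,0,0],"claw":0.3},{"linear":[0.001,-0.004,0.317],"dr":[0,0,0],"claw":0.3},{"linear":[0.001,-0.004,0.317],"dr":[0,0,0],"claw":1},{"linear":[0.001,-0.004,0.317],"dr":[0,0,0],"claw":1},{"linear":[0.001,-0.004,0.317],"dr":[0,0,0],"claw":1},{"linear":[0.001,-0.004,0.317],"dr":[0,0,0],"claw":1},{"linear":[0.001,-0.004,0.317],"dr":[0,0,0],"claw":1},{"linear":[0.001,-0.004,0.317],"dr":[0,0,0],"claw":1},{"linear":[0.001,-0.004,0.317],"dr":[0,0,0],"claw":1},{"linear":[0.001,-0.004,0.317],"dr":[0,0,0],"claw":1}]'; python3 plan.py -3.4 .5862 -.1277 .14 .5862 -.1277 .049
```

```text
time: 2.95
tool_pos: [0.5682, -0.3381, 0.046]
orientation: [0.002, 0.995, -0.096, 0.002]
contact_force: [0.2, -2.0, 5.8]
finger_gap: 0.013
finger_force: 61.0
t 3.0 tcp [ 0.5682 -0.3381  0.046 ] yaw -11.0 F [ 0.2 -2.   5.8] gap 0.0130
linear [-0.0441, -0.4194, -0.1893] dr [0.0018, -0.0028, -0.0846]
linear [-0.0449, -0.4198, -0.0073] dr [0.0018, -0.0028, -0.0846]
```

```bash
python3 -m inch '[{"linear":[0,0,-0.09],"dr":[0,0,0],"claw":1},{"linear":[0,0,-0.19],"dr":[0,0,0],"claw":1},{"linear":[0,0,-0.19],"dr":[0,0,0],"claw":1},{"linear":[-0.01,-0.1,-0.19],"dr":[0,0,-0.05],"claw":1},{"linear":[-0.02,-0.2,-0.19],"dr":[0,0,-0.085],"claw":1},{"linear":[-0.03,-0.3,-0.19],"dr":[0,0,-0.085],"claw":1},{"linear":[-0.044,-0.38,-0.19],"dr":[0,0,-0.085],"claw":1},{"linear":[-0.044,-0.419,-0.19],"dr":[0,0,-0.085],"claw":1},{"linear":[-0.044,-0.419,-0.19],"dr":[0,0,-0.085],"claw":1},{"linear":[-0.044,-0.419,-0.19],"dr":[0,0,-0.085],"claw":1},{"linear":[-0.044,-0.419,-0.19],"dr":[0,0,-0.085],"claw":1}]'; python3 plan.py -3.4 .5862 -.1277 .06 .5862 -.1277 .051
python3 - <<'E'
from meas import *
im=grab("scene"); save(im,"s2.png",(190,180,400,320),3.8)
C=cloud(im); w,g=masks(im)
for m,ce,a in comps(im,w&(C[...,2]>.1)&(C[...,2]<.17)&(C[...,0]<.7)&(C[...,0]>.45),60): print(np.round(ce),a,rect(C[m][:,:2]),np.median(C[m][:,2]))
E
```

```text
time: 4.05
tool_pos: [0.5846, -0.1276, 0.1374]
orientation: [0.0, 1.0, -0.03, -0.0]
contact_force: [0.2, -0.6, -2.4]
finger_gap: 0.0129
finger_force: 60.1
t 4.0 tcp [ 0.5846 -0.1276  0.1374] yaw -3.4 F [ 0.2 -0.6 -2.4] gap 0.0129
linear [0.0033, 0.0001, 0.1547] dr [0.0001, 0.0004, -0.0002]
linear [0.0033, 0.0001, 0.1727] dr [0.0001, 0.0004, -0.0002]
[279. 242.] 278 (array([ 0.6005, -0.1278]), array([0.0601, 0.0731]), -6.1) 0.12859642046372255
```

View pics/s2.png

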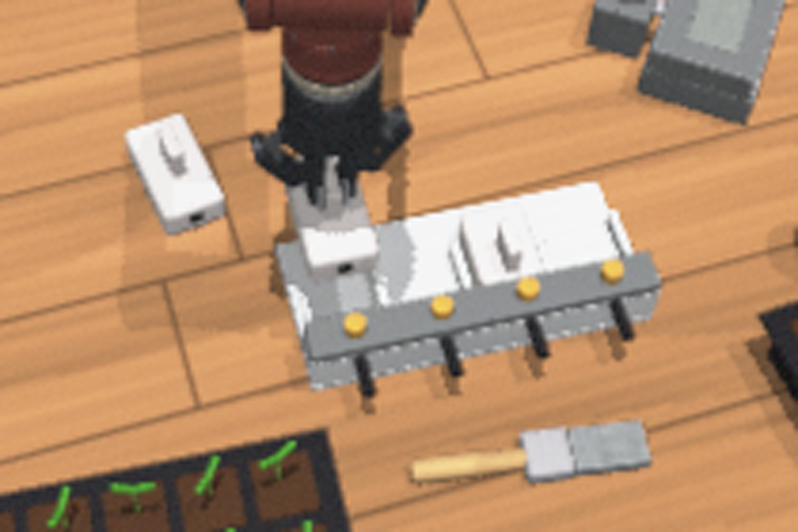

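The cartridge is held at crop (335,235), over bay 4, the rightmost bay as the robot sees it. Lowering it short of the bar.

```bash
python3 -m inch '[{"linear":[0,0,0.05],"dr":[0,0,0],"claw":1},{"linear":[0,0,0.1],"dr":[0,0,0],"claw":1},{"linear":[0,0,0.13],"dr":[0,0,0],"claw":1},{"linear":[0,0,0.15],"dr":[0,0,0],"claw":1},{"linear":[0,0,0.162],"dr":[0,0,0],"claw":1},{"linear":[0,0,0.166],"dr":[0,0,0],"claw":1},{"linear":[0,0,0.166],"dr":[0,0,0],"claw":1}]'; python3 plan.py -3.4 .5862 -.1277 .052 .6212 -.1298 .052
python3 - <<'E'
from meas import *
im=grab("scene"); save(im,"s3.png",(230,200,350,290),6)
E
```

```text
time: 4.8
tool_pos: [0.5854, -0.1269, 0.0554]
orientation: [0.0, 1.0, -0.029, 0.0]
contact_force: [0.7, -0.0, -3.1]
finger_gap: 0.0129
finger_force: 60.1
t 4.8 tcp [ 0.5854 -0.1269  0.0554] yaw -3.4 F [ 0.7 -0.  -3.1] gap 0.0129
linear [0.0017, 0.0014, 0.0068] dr [0.0002, -0.0006, 0.0004]
linear [0.0718, 0.0015, 0.0069] dr [0.0002, -0.0006, 0.0004]
```

View pics/s3.png

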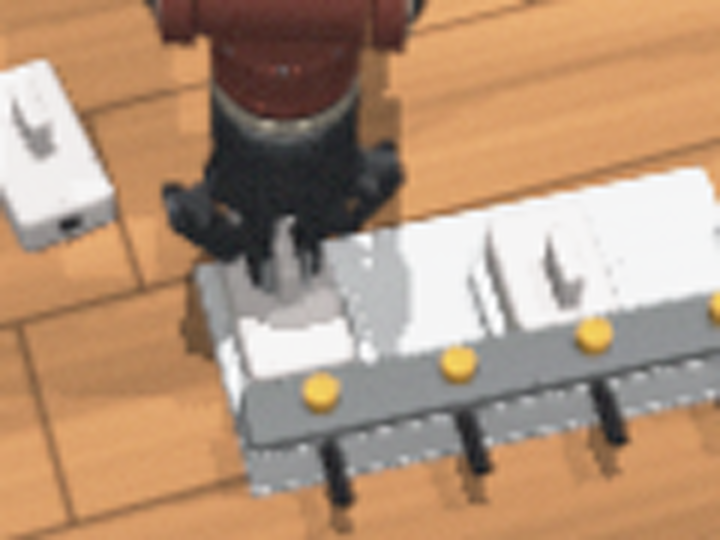

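It is seated between the dividers at crop (290,330), just in front of the bar, so I slide it in.

```bash
python3 -m inch '[{"linear":[0,0.001,0.005],"dr":[0,0,0],"claw":1},{"linear":[0.02,0.001,0.005],"dr":[0,0,0],"claw":1},{"linear":[0.04,0.001,0.005],"dr":[0,0,0],"claw":1},{"linear":[0.055,0.001,0.005],"dr":[0,0,0],"claw":1},{"linear":[0.062,0.001,0.005],"dr":[0,0,0],"claw":1},{"linear":[0.068,0.001,0.005],"dr":[0,0,0],"claw":1},{"linear":[0.072,0.001,0.005],"dr":[0,0,0],"claw":1},{"linear":[0.075,0.001,0.005],"dr":[0,0,0],"claw":1},{"linear":[0.075,0.001,0.005],"dr":[0,0,0],"claw":1}]'; python3 plan.py -3.4 .6212 -.1298 .052
```

```text
time: 5.75
tool_pos: [0.6223, -0.1294, 0.0522]
orientation: [-0.0, 1.0, -0.029, -0.0]
contact_force: [0.5, -0.3, -3.6]
finger_gap: 0.0131
finger_force: 60.1
t 5.8 tcp [ 0.6223 -0.1294  0.0522] yaw -3.4 F [ 0.5 -0.3 -3.6] gap 0.0131
linear [-0.0022, 0.0009, 0.0005] dr [-0.0, 0.0001, 0.0004]
```

```bash
python3 -m inch '[{"linear":[0.003,0,0.002],"dr":[0,0,0],"claw":1},{"linear":[0.006,0,0.004],"dr":[0,0,0],"claw":1},{"linear":[0.006,0,0.004],"dr":[0,0,0],"claw":1}]';python3 -m inch '[{"linear":[0.003,0,0],"dr":[0,0,0],"claw":1},{"linear":[0.006,0,0],"dr":[0,0,0],"claw":1},{"linear":[0.006,0,0],"dr":[0,0,0],"claw":1}]'
```

```text
time: 6.05
tool_pos: [0.6231, -0.1294, 0.0522]
orientation: [-0.0, 1.0, -0.029, -0.004]
contact_force: [-15.9, 1.9, 14.1]
finger_gap: 0.0129
finger_force: 62.4
time: 6.35
tool_pos: [0.6231, -0.1294, 0.0523]
orientation: [-0.001, 1.0, -0.029, -0.007]
contact_force: [-27.6, 2.3, 22.9]
finger_gap: 0.0126
finger_force: 63.9
```

Contact forces show it is home. Releasing it and fetching the second.

```bash
python3 -m inch '[{"linear":[-0.006,0,-0.003],"dr":[0,0,0],"claw":1},{"linear":[-0.006,0,-0.003],"dr":[0,0,0],"claw":0.3},{"linear":[-0.006,0,-0.003],"dr":[0,0,0],"claw":0.3},{"linear":[-0.006,0,-0.003],"dr":[0,0,0],"claw":0.3},{"linear":[-0.006,0,-0.003],"dr":[0,0,0],"claw":0.3},{"linear":[-0.006,0,-0.003],"dr":[0,0,0],"claw":0.3},{"linear":[-0.006,0,-0.09],"dr":[0,0,0],"claw":0.3},{"linear":[-0.006,0,-0.19],"dr":[0,0,0],"claw":0.3},{"linear":[-0.006,0,-0.24],"dr":[0,0,0],"claw":0.3},{"linear":[-0.006,0,-0.24],"dr":[0,0,0],"claw":0.3}]'
python3 - <<'E'
from meas import *
for n in("top","scene"):
    im=grab(n); C=cloud(im); w,g=masks(im)
    inb=(C[...,0]>.25)&(C[...,0]<.95)&(abs(C[...,1])<.75)
    for m,ce,a in comps(im,w&inb&(C[...,2]>.026)&(C[...,2]<.05),60): print(n,np.round(ce),a,rect(C[m][:,:2]))
    for m,ce,a in comps(im,w&inb&(C[...,2]>.065)&(C[...,2]<.08),10): print(n,"fin",np.round(ce),a,rect(C[m][:,:2]))
E
python3 plan.py 7.8 .4395 -.236 .17 .4395 -.236 .043
```

```text
time: 7.35
tool_pos: [0.6286, -0.1306, 0.177]
orientation: [0.002, 1.0, -0.029, 0.005]
contact_force: [0.6, 0.1, -0.4]
finger_gap: 0.0598
finger_force: 0.0
top [237. 183.] 249 (array([0.6191, 0.0257]), array([0.0506, 0.085 ]), -3.4)
top [317. 234.] 462 (array([ 0.4399, -0.2375]), array([0.0569, 0.1062]), 7.8)
top fin [239. 177.] 23 (array([0.6289, 0.0207]), array([0.0114, 0.0323]), -7.3)
top fin [318. 232.] 38 (array([ 0.4406, -0.238 ]), array([0.0126, 0.0312]), 7.5)
top fin [170. 250.] 43 (array([0.3852, 0.2444]), array([0.0358, 0.0365]), -41.0)
scene [235. 225.] 369 (array([ 0.4404, -0.2352]), array([0.0583, 0.1102]), 7.3)
scene [321. 244.] 265 (array([0.6116, 0.0298]), array([0.0713, 0.0761]), -1.7)
scene [278. 252.] 243 (array([ 0.6023, -0.1214]), array([0.0708, 0.0762]), -4.9)
scene fin [380. 182.] 271 (array([0.4402, 0.3188]), array([0.0521, 0.1052]), -39.8)
scene fin [355. 176.] 28 (array([0.3849, 0.2408]), array([0.0322, 0.0422]), 43.3)
scene fin [235. 217.] 41 (array([ 0.4407, -0.2341]), array([0.0151, 0.0352]), 6.3)
scene fin [324. 243.] 37 (array([0.6274, 0.0242]), array([0.0147, 0.0368]), -4.6)
scene fin [280. 254.] 19 (array([ 0.6255, -0.1282]), array([0.0118, 0.0249]), -5.9)
t 7.5 tcp [ 0.6256 -0.1297  0.1708] yaw -3.4 F [ 0.4 -0.2 -0.5] gap 0.0595
linear [-0.3591, 0.2342, 0.0013] dr [0.0003, -0.0007, -0.124]
linear [-0.3594, 0.2341, 0.2553] dr [0.0003, -0.0007, -0.124]
```

```bash
python3 -m inch '[{"linear":[-0.08,0.05,0],"dr":[0,0,-0.06],"claw":0.3},{"linear":[-0.16,0.1,0],"dr":[0,0,-0.124],"claw":0.3},{"linear":[-0.24,0.15,0],"dr":[0,0,-0.124],"claw":0.3},{"linear":[-0.32,0.2,0],"dr":[0,0,-0.124],"claw":0.3},{"linear":[-0.359,0.234,0.02],"dr":[0,0,-0.124],"claw":0.3},{"linear":[-0.359,0.234,0.08],"dr":[0,0,-0.124],"claw":0.3},{"linear":[-0.359,0.234,0.12],"dr":[0,0,-0.124],"claw":0.3},{"linear":[-0.359,0.234,0.12],"dr":[0,0,-0.124],"claw":0.3},{"linear":[-0.359,0.234,0.12],"dr":[0,0,-0.124],"claw":0.3}]'
python3 plan.py 7.8 .440 -.236 .045
```

```text
time: 8.35
tool_pos: [0.4383, -0.2351, 0.1087]
orientation: [-0.001, 0.998, 0.068, -0.001]
contact_force: [1.0, -0.1, 0.5]
finger_gap: 0.0597
finger_force: 0.0
t 8.3 tcp [ 0.4383 -0.2351  0.1087] yaw 7.8 F [ 1.  -0.1  0.5] gap 0.0597
linear [0.0034, 0.0025, 0.1274] dr [-0.0016, 0.0016, -0.0]
```

```bash
python3 -m inch '[{"linear":[0.004,0.002,0.06],"dr":[0,0,0],"claw":0.3},{"linear":[0.004,0.002,0.11],"dr":[0,0,0],"claw":0.3},{"linear":[0.004,0.002,0.126],"dr":[0,0,0],"claw":0.3},{"linear":[0.004,0.002,0.126],"dr":[0,0,0],"claw":0.3},{"linear":[0.004,0.002,0.126],"dr":[0,0,0],"claw":1},{"linear":[0.004,0.002,0.126],"dr":[0,0,0],"claw":1},{"linear":[0.004,0.002,0.126],"dr":[0,0,0],"claw":1},{"linear":[0.004,0.002,0.126],"dr":[0,0,0],"claw":1},{"linear":[0.004,0.002,0.126],"dr":[0,0,0],"claw":1},{"linear":[0.004,0.002,0.126],"dr":[0,0,0],"claw":1},{"linear":[0.004,0.002,0.126],"dr":[0,0,0],"claw":1},{"linear":[0.004,0.002,0.05],"dr":[0,0,0],"claw":1},{"linear":[0.004,0.002,-0.04],"dr":[0,0,0],"claw":1},{"linear":[0.004,0.002,-0.09],"dr":[0,0,0],"claw":1},{"linear":[0.004,0.002,-0.09],"dr":[0,0,0],"claw":1},{"linear":[0.004,0.002,-0.09],"dr":[0,0,0],"claw":1}]'
python3 plan.py -3.4 .589 -.0518 .15 .589 -.0518 .055
```

```text
time: 9.95
tool_pos: [0.4407, -0.2363, 0.1539]
orientation: [-0.0, 0.998, 0.068, -0.001]
contact_force: [-0.8, 0.3, -3.5]
finger_gap: 0.0129
finger_force: 63.1
t 9.9 tcp [ 0.4407 -0.2363  0.1539] yaw 7.8 F [-0.8  0.3 -3.5] gap 0.0129
linear [0.3438, -0.3253, 0.0077] dr [-0.0005, 0.0008, 0.1244]
linear [0.3441, -0.3251, 0.1977] dr [-0.0005, 0.0008, 0.1244]
```

```bash
python3 -m inch '[{"linear":[0.07,-0.065,0],"dr":[0,0,0.06],"claw":1},{"linear":[0.14,-0.13,0],"dr":[0,0,0.124],"claw":1},{"linear":[0.21,-0.2,0],"dr":[0,0,0.124],"claw":1},{"linear":[0.28,-0.265,0],"dr":[0,0,0.124],"claw":1},{"linear":[0.33,-0.31,0],"dr":[0,0,0.124],"claw":1},{"linear":[0.344,-0.325,0],"dr":[0,0,0.124],"claw":1},{"linear":[0.344,-0.325,0.02],"dr":[0,0,0.124],"claw":1},{"linear":[0.344,-0.325,0.06],"dr":[0,0,0.124],"claw":1},{"linear":[0.344,-0.325,0.1],"dr":[0,0,0.124],"claw":1},{"linear":[0.344,-0.325,0.12],"dr":[0,0,0.124],"claw":1},{"linear":[0.344,-0.325,0.12],"dr":[0,0,0.124],"claw":1},{"linear":[0.344,-0.325,0.12],"dr":[0,0,0.124],"claw":1}]'
python3 plan.py -3.4 .589 -.0513 .055 .6276 -.0535 .053
```

```text
time: 11.15
tool_pos: [0.5892, -0.0529, 0.0949]
orientation: [0.0, 1.0, -0.03, -0.0]
contact_force: [0.9, -0.1, -3.4]
finger_gap: 0.0127
finger_force: 62.8
t 11.2 tcp [ 0.5892 -0.0529  0.0949] yaw -3.4 F [ 0.9 -0.1 -3.4] gap 0.0127
linear [-0.0005, -0.0033, 0.0798] dr [0.0001, 0.0005, -0.0003]
linear [0.0768, -0.0035, 0.0837] dr [0.0001, 0.0005, -0.0003]
```

```bash
python3 -m inch '[{"linear":[0,-0.003,0.03],"dr":[0,0,0],"claw":1},{"linear":[0,-0.003,0.055],"dr":[0,0,0],"claw":1},{"linear":[0,-0.003,0.07],"dr":[0,0,0],"claw":1},{"linear":[0,-0.003,0.079],"dr":[0,0,0],"claw":1},{"linear":[0,-0.003,0.083],"dr":[0,0,0],"claw":1},{"linear":[0,-0.003,0.083],"dr":[0,0,0],"claw":1}]'
python3 plan.py -3.4 .6276 -.0535 .053
```

```text
time: 11.75
tool_pos: [0.5902, -0.0507, 0.0545]
orientation: [0.0, 1.0, -0.029, 0.0]
contact_force: [-2.1, -0.2, -0.0]
finger_gap: 0.0125
finger_force: 63.0
t 11.8 tcp [ 0.5902 -0.0507  0.0545] yaw -3.4 F [-2.1 -0.2 -0. ] gap 0.0125
linear [0.0749, 0.0012, 0.003] dr [0.0001, -0.0003, 0.0005]
```

```bash
python3 -m inch '[{"linear":[0.02,0.001,0.001],"dr":[0,0,0],"claw":1},{"linear":[0.04,0.001,0.002],"dr":[0,0,0],"claw":1},{"linear":[0.055,0.001,0.002],"dr":[0,0,0],"claw":1},{"linear":[0.063,0.001,0.002],"dr":[0,0,0],"claw":1},{"linear":[0.069,0.001,0.002],"dr":[0,0,0],"claw":1},{"linear":[0.074,0.001,0.002],"dr":[0,0,0],"claw":1},{"linear":[0.077,0.001,0.002],"dr":[0,0,0],"claw":1},{"linear":[0.079,0.001,0.002],"dr":[0,0,0],"claw":1},{"linear":[0.079,0.001,0.002],"dr":[0,0,0],"claw":1}]'
```

```text
time: 12.65
tool_pos: [0.6287, -0.0536, 0.0544]
orientation: [0.0, 1.0, -0.029, -0.001]
contact_force: [-9.9, 1.2, 10.1]
finger_gap: 0.0127
finger_force: 64.8
```

```bash
python3 -m inch '[{"linear":[0.004,0,0],"dr":[0,0,0],"claw":1},{"linear":[-0.001,0,0],"dr":[0,0,0],"claw":1},{"linear":[-0.001,0,0],"dr":[0,0,0],"claw":0.4},{"linear":[-0.001,0,0],"dr":[0,0,0],"claw":0.4},{"linear":[-0.001,0,0],"dr":[0,0,0],"claw":0.4},{"linear":[-0.001,0,0],"dr":[0,0,0],"claw":0.4},{"linear":[-0.001,0,-0.09],"dr":[0,0,0],"claw":0.4},{"linear":[-0.001,0,-0.19],"dr":[0,0,0],"claw":0.4},{"linear":[-0.001,0,-0.29],"dr":[0,0,0],"claw":0.4},{"linear":[-0.001,0,-0.29],"dr":[0,0,0],"claw":1},{"linear":[-0.3,0,-0.29],"dr":[0,0,0],"claw":1},{"linear":[-0.3,0,-0.29],"dr":[0,0,0],"claw":1},{"linear":[-0.3,0,-0.29],"dr":[0,0,0],"claw":1},{"linear":[-0.3,0,-0.29],"dr":[0,0,0],"claw":1},{"linear":[-0.3,0,-0.29],"dr":[0,0,0],"claw":1},{"linear":[-0.3,0,-0.29],"dr":[0,0,0],"claw":1}]'
python3 - <<'E'
from meas import *
for n in("scene","top"):
    im=grab(n); C=cloud(im); w,g=masks(im)
    inb=(C[...,0]>.25)&(C[...,0]<.95)&(abs(C[...,1])<.75)
    for m,ce,a in comps(im,w&inb&(C[...,2]>.026)&(C[...,2]<.05),60): print(n,np.round(ce),a,rect(C[m][:,:2]))
    for m,ce,a in comps(im,w&inb&(C[...,2]>.065)&(C[...,2]<.08),10): print(n,"fin",np.round(ce),a,rect(C[m][:,:2]))
save(im,"t4.png",None,1.4)
E
python3 plan.py 50.5 .385 .244 .12
```

```text
time: 14.25
tool_pos: [0.4806, -0.045, 0.1986]
orientation: [0.0, 1.0, -0.029, 0.001]
contact_force: [0.7, 0.1, -0.6]
finger_gap: 0.0001
finger_force: 0.0
scene [321. 243.] 267 (array([0.6116, 0.0309]), array([0.0716, 0.0774]), -5.0)
scene [288. 251.] 567 (array([ 0.6059, -0.0886]), array([0.0784, 0.1584]), 85.1)
scene fin [356. 175.] 33 (array([0.383 , 0.2467]), array([0.038 , 0.0387]), -26.8)
scene fin [380. 182.] 265 (array([0.4408, 0.3173]), array([0.0513, 0.1054]), -39.8)
scene fin [324. 243.] 31 (array([0.6279, 0.0234]), array([0.0121, 0.0407]), -3.5)
scene fin [302. 249.] 20 (array([ 0.6262, -0.0572]), array([0.0139, 0.0327]), 24.1)
scene fin [280. 254.] 22 (array([ 0.6242, -0.1289]), array([0.0141, 0.0258]), -5.5)
top [242. 173.] 84 (array([0.6465, 0.0202]), array([0.0297, 0.0561]), 89.6)
top [263. 176.] 136 (array([ 0.6348, -0.0548]), array([0.044 , 0.0552]), 89.7)
top [285. 185.] 332 (array([ 0.6099, -0.1307]), array([0.0567, 0.0841]), -4.0)
top fin [238. 174.] 15 (array([0.6401, 0.0211]), array([0.0102, 0.0193]), 0.3)
top fin [262. 176.] 27 (array([ 0.6291, -0.0555]), array([0.0126, 0.0319]), -5.9)
top fin [285. 178.] 31 (array([ 0.6232, -0.1316]), array([0.01  , 0.0357]), -0.3)
top fin [170. 250.] 44 (array([0.3857, 0.2449]), array([0.0355, 0.0367]), -45.9)
t 14.3 tcp [ 0.4809 -0.0451  0.1985] yaw -3.4 F [ 0.4 -0.1  0.5] gap 0.0002
linear [-0.2255, -0.5659, 0.1567] dr [0.0004, -0.0006, -0.5984]
```

View pics/t4.png

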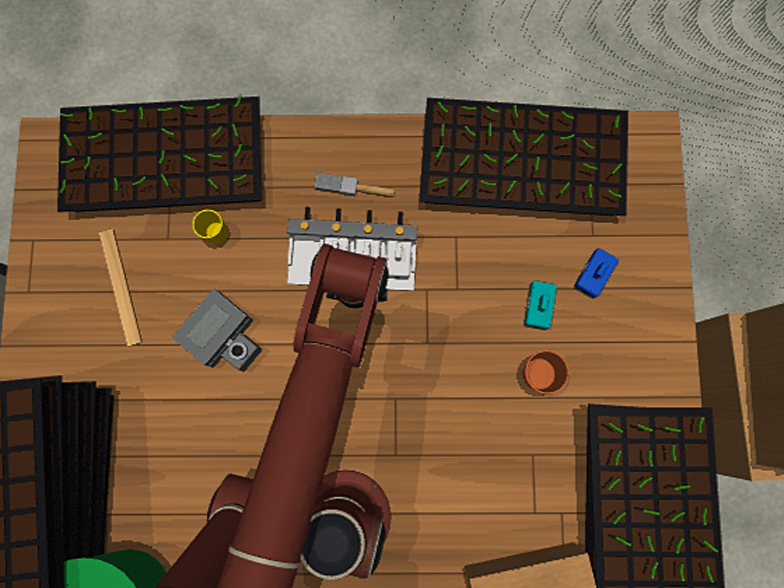

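All three cartridges line up in bays 2, 3 and 4 and no third loose one is left: only the turquoise (541,304) and blue (596,272) look-alikes remain. Now the release button.

```bash
python3 -m inch '[{"linear":[-0.03,-0.09,0],"dr":[0,0,-0.09],"claw":1},{"linear":[-0.07,-0.18,0],"dr":[0,0,-0.18],"claw":1},{"linear":[-0.11,-0.27,0],"dr":[0,0,-0.27],"claw":1},{"linear":[-0.15,-0.36,0.02],"dr":[0,0,-0.36],"claw":1},{"linear":[-0.18,-0.45,0.06],"dr":[0,0,-0.45],"claw":1},{"linear":[-0.21,-0.53,0.1],"dr":[0,0,-0.54],"claw":1},{"linear":[-0.226,-0.566,0.14],"dr":[0,0,-0.598],"claw":1},{"linear":[-0.226,-0.566,0.157],"dr":[0,0,-0.598],"claw":1},{"linear":[-0.226,-0.566,0.157],"dr":[0,0,-0.598],"claw":1},{"linear":[-0.226,-0.566,0.157],"dr":[0,0,-0.598],"claw":1},{"linear":[-0.226,-0.566,0.157],"dr":[0,0,-0.598],"claw":1}]'
python3 plan.py 50.5 .3845 .245 .084 .3845 .245 .074
```

```text
time: 15.45
tool_pos: [0.3848, 0.2439, 0.1207]
orientation: [0.0, 0.905, 0.425, 0.001]
contact_force: [0.4, -0.8, 0.7]
finger_gap: 0.0
finger_force: 0.0
t 15.4 tcp [0.3848 0.2439 0.1207] yaw 50.3 F [ 0.4 -0.8  0.7] gap 0.0000
linear [0.0011, -0.002, 0.0734] dr [0.0008, -0.0012, -0.0021]
linear [0.0011, -0.002, 0.0934] dr [0.0008, -0.0012, -0.0021]
```

```bash
python3 -m inch '[{"linear":[0.001,-0.002,0.05],"dr":[0,0,0],"claw":1},{"linear":[0.001,-0.002,0.075],"dr":[0,0,0],"claw":1},{"linear":[0.001,-0.002,0.085],"dr":[0,0,0],"claw":1},{"linear":[0.001,-0.002,0.091],"dr":[0,0,0],"claw":1},{"linear":[0.001,-0.002,0.095],"dr":[0,0,0],"claw":1},{"linear":[0.001,-0.002,0.095],"dr":[0,0,0],"claw":1}]'
python3 - <<'E'
from meas import *
im=grab("scene"); save(im,"s5.png",(320,120,440,210),6)
E
```

```text
time: 16.05
tool_pos: [0.3836, 0.2448, 0.0776]
orientation: [0.001, 0.905, 0.426, -0.002]
contact_force: [-16.0, -9.9, 32.8]
finger_gap: 0.0002
finger_force: 16.7
```

View pics/s5.png

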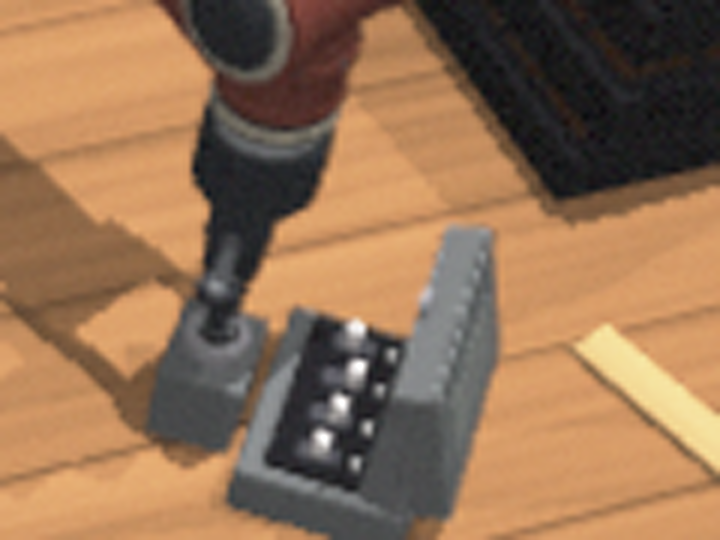

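The lid is up at crop (450,330), with the four knobs visible at (355,330) to (320,440). Next: up, in front of the lid, and push it back.

```bash
python3 -m inch '[{"linear":[0,0,-0.04],"dr":[0,0,0],"claw":1},{"linear":[0,0,-0.08],"dr":[0,0,0],"claw":1},{"linear":[0,0,-0.08],"dr":[0,0,0],"claw":1},{"linear":[0,0,-0.08],"dr":[0,0,0],"claw":1}]'
python3 plan.py 50.5 .4591 .2962 .115 .5069 .354 .115
```

```text
time: 16.5
tool_pos: [0.3832, 0.2453, 0.1121]
orientation: [0.0, 0.905, 0.426, 0.001]
contact_force: [-0.3, 0.6, -0.1]
finger_gap: -0.0001
finger_force: 0.0
t 16.5 tcp [0.3832 0.2453 0.1121] yaw 50.4 F [-0.3  0.6 -0.1] gap -0.0001
linear [0.1752, 0.0521, -0.0057] dr [0.0003, -0.0006, -0.0009]
linear [0.3252, 0.0522, -0.0055] dr [0.0003, -0.0006, -0.0009]
```

```bash
python3 -m inch '[{"linear":[0.09,0.03,-0.005],"dr":[0,0,0],"claw":1},{"linear":[0.17,0.052,-0.005],"dr":[0,0,0],"claw":1},{"linear":[0.2,0.052,-0.005],"dr":[0,0,0],"claw":1},{"linear":[0.22,0.052,-0.005],"dr":[0,0,0],"claw":1},{"linear":[0.24,0.052,-0.005],"dr":[0,0,0],"claw":1},{"linear":[0.26,0.052,-0.005],"dr":[0,0,0],"claw":1},{"linear":[0.28,0.052,-0.005],"dr":[0,0,0],"claw":1},{"linear":[0.295,0.052,-0.005],"dr":[0,0,0],"claw":1},{"linear":[0.305,0.052,-0.005],"dr":[0,0,0],"claw":1},{"linear":[0.31,0.052,-0.005],"dr":[0,0,0],"claw":1},{"linear":[0.31,0.052,-0.005],"dr":[0,0,0],"claw":1}]'
```

```text
time: 17.6
tool_pos: [0.5017, 0.3486, 0.1143]
orientation: [-0.0, 0.905, 0.426, 0.0]
contact_force: [-0.2, 0.1, 0.1]
finger_gap: -0.0
finger_force: 0.0
```

```bash
python3 -m inch '[{"linear":[0.005,0,0],"dr":[0,0,0],"claw":1},{"linear":[0.01,0,0],"dr":[0,0,0],"claw":1},{"linear":[0.01,0,0],"dr":[0,0,0],"claw":1}]'
```

```text
time: 17.9
tool_pos: [0.5046, 0.3521, 0.1141]
orientation: [0.0, 0.905, 0.426, -0.0]
contact_force: [-1.7, -1.5, -0.5]
finger_gap: 0.0001
finger_force: 1.1
```

```bash
python3 -m inch '[{"linear":[0.006,0,0],"dr":[0,0,0],"claw":1},{"linear":[0.012,0,0],"dr":[0,0,0],"claw":1},{"linear":[0.012,0,0],"dr":[0,0,0],"claw":1},{"linear":[0.012,0,0],"dr":[0,0,0],"claw":1}]'
python3 - <<'E'
from meas import *
im=grab("scene"); C=cloud(im); w,g=masks(im)
O=np.array([.4430,.3160]); y=np.radians(50.4); ex=np.array([np.cos(y),np.sin(y)]); ey=np.array([-ex[1],ex[0]])
P=C[...,:2]-O; cx=P@ex*1000; cy=P@ey*1000; z=C[...,2]*1000
m=(cy>30)&(cy<70)&(z>60)&(z<170)&(cx>20)&(cx<140)
for a,b in((70,80),(90,100),(110,120),(125,150)):
    k=m&(z>a)&(z<b)
    if k.sum(): print(a,k.sum(),"cx",np.percentile(cx[k],[5,50,95]).round(1))
k=w&(abs(cy)<75)&(abs(cx)<50)&(z>53)&(z<70)
for mm,ce,a in comps(im,k,6): print("knob",ce.round(),a,np.median(cx[mm]).round(1),np.median(cy[mm]).round(1),np.median(z[mm]).round(1))
save(im,"s6.png",(320,120,440,210),6)
E
```

```text
time: 18.3
tool_pos: [0.505, 0.3525, 0.1138]
orientation: [0.003, 0.905, 0.426, -0.007]
contact_force: [-16.0, -18.4, 11.3]
finger_gap: -0.0002
finger_force: 12.0
125 15 cx [ 95.7 100.6 104.3]
knob [379. 181.] 8 -4.0 15.4 64.0
knob [374. 193.] 6 -9.2 -48.9 65.3
```

View pics/s6.png

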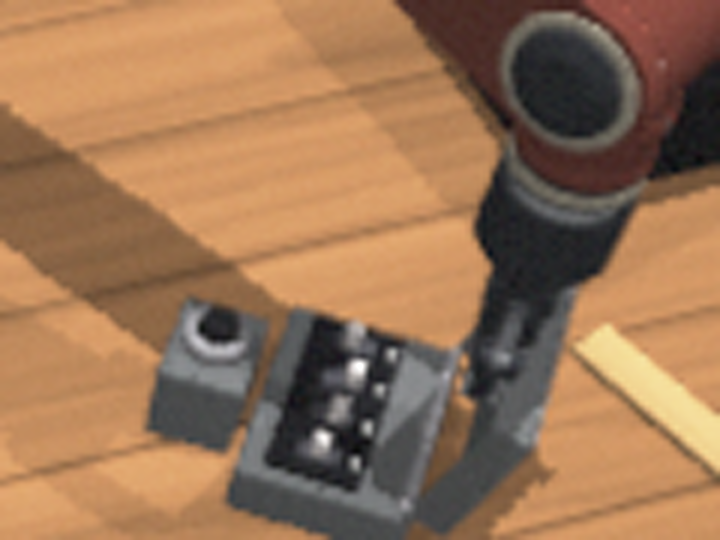

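The lid is at its stop, at crop (510,400). Setting the switches: 4, 3 and 2 on, 1 off.

```bash
python3 plan.py 50.4 .4545 .2546 .1 .4545 .2546 .052
```

```text
t 18.4 tcp [0.5049 0.3525 0.1138] yaw 50.5 F [-16.  -17.5   9.8] gap -0.0003
linear [-0.2147, 0.0469, 0.0309] dr [-0.0008, 0.01, 0.0007]
linear [-0.2132, 0.047, 0.1269] dr [-0.0008, 0.01, 0.0007]
```

```bash
python3 -m inch '[{"linear":[-0.09,0,0],"dr":[0,0,0],"claw":1},{"linear":[-0.18,0.03,0.02],"dr":[0,0,0],"claw":1},{"linear":[-0.225,0.047,0.03],"dr":[0,0,0],"claw":1},{"linear":[-0.225,0.047,0.03],"dr":[0,0,0],"claw":1},{"linear":[-0.225,0.047,0.03],"dr":[0,0,0],"claw":1}]'; python3 plan.py 50.4 .4545 .2546 .053
```

```text
time: 18.85
tool_pos: [0.4559, 0.2554, 0.1001]
orientation: [-0.0, 0.905, 0.426, 0.001]
contact_force: [0.2, 0.2, -0.0]
finger_gap: 0.0001
finger_force: 0.0
t 18.9 tcp [0.4559 0.2554 0.1001] yaw 50.4 F [ 0.2  0.2 -0. ] gap 0.0001
linear [-0.0032, -0.0011, 0.0942] dr [0.0005, -0.0015, -0.0]
```

```bash
python3 -m inch '[{"linear":[-0.003,-0.001,0.05],"dr":[0,0,0],"claw":1},{"linear":[-0.003,-0.001,0.085],"dr":[0,0,0],"claw":1},{"linear":[-0.003,-0.001,0.094],"dr":[0,0,0],"claw":1},{"linear":[-0.003,-0.001,0.094],"dr":[0,0,0],"claw":1},{"linear":[0.01,-0.001,0.094],"dr":[0,0,0],"claw":1},{"linear":[0.02,-0.001,0.094],"dr":[0,0,0],"claw":1},{"linear":[0.03,-0.001,0.094],"dr":[0,0,0],"claw":1},{"linear":[0.038,-0.001,0.094],"dr":[0,0,0],"claw":1},{"linear":[0.043,-0.001,0.094],"dr":[0,0,0],"claw":1},{"linear":[0.043,-0.001,0.094],"dr":[0,0,0],"claw":1}]'; python3 plan.py 50.4 .4298 .275 .053
```

```text
time: 19.85
tool_pos: [0.4682, 0.2716, 0.0524]
orientation: [0.001, 0.905, 0.426, -0.001]
contact_force: [-2.9, -4.5, 3.4]
finger_gap: -0.0
finger_force: 2.1
t 19.9 tcp [0.4682 0.2716 0.0524] yaw 50.5 F [-2.9 -4.5  3.4] gap -0.0000
linear [-0.0436, -0.0635, -0.001] dr [0.0, 0.0014, 0.0009]
```

```bash
python3 -m inch '[{"linear":[-0.048,0,0],"dr":[0,0,0],"claw":1},{"linear":[-0.048,0,0],"dr":[0,0,0],"claw":1},{"linear":[-0.048,-0.0635,0],"dr":[0,0,0],"claw":1},{"linear":[-0.048,-0.0635,0],"dr":[0,0,0],"claw":1},{"linear":[-0.048,-0.0635,0],"dr":[0,0,0],"claw":1},{"linear":[-0.03,-0.0635,0],"dr":[0,0,0],"claw":1},{"linear":[-0.02,-0.0635,0],"dr":[0,0,0],"claw":1},{"linear":[-0.01,-0.0635,0],"dr":[0,0,0],"claw":1},{"linear":[0,-0.0635,0],"dr":[0,0,0],"claw":1},{"linear":[0,-0.0635,0],"dr":[0,0,0],"claw":1}]';python3 -m inch '[{"linear":[-0.048,0,0],"dr":[0,0,0],"claw":1},{"linear":[-0.048,0,0],"dr":[0,0,0],"claw":1},{"linear":[-0.048,-0.0635,0],"dr":[0,0,0],"claw":1},{"linear":[-0.048,-0.0635,0],"dr":[0,0,0],"claw":1},{"linear":[-0.048,-0.0635,0],"dr":[0,0,0],"claw":1},{"linear":[-0.03,-0.0635,0],"dr":[0,0,0],"claw":1},{"linear":[-0.02,-0.0635,0],"dr":[0,0,0],"claw":1},{"linear":[-0.01,-0.0635,0],"dr":[0,0,0],"claw":1},{"linear":[0,-0.0635,0],"dr":[0,0,0],"claw":1},{"linear":[0,-0.0635,0],"dr":[0,0,0],"claw":1}]'; python3 plan.py 50.4 .4219 .3659 .1 .4219 .3659 .053
```

```text
time: 20.85
tool_pos: [0.4438, 0.2915, 0.0521]
orientation: [0.001, 0.905, 0.426, -0.002]
contact_force: [-1.9, -4.0, 4.2]
finger_gap: 0.0002
finger_force: 2.4
time: 21.85
tool_pos: [0.4192, 0.3116, 0.0521]
orientation: [0.001, 0.905, 0.426, -0.002]
contact_force: [-2.9, -4.7, 4.5]
finger_gap: 0.0003
finger_force: 2.6
t 21.9 tcp [0.4192 0.3116 0.0521] yaw 50.5 F [-2.9 -4.7  4.5] gap 0.0003
linear [0.0867, -0.0649, -0.0961] dr [0.0, 0.0027, 0.0008]
linear [0.0871, -0.0649, -0.0022] dr [0.0, 0.0027, 0.0008]
```

```bash
python3 -m inch '[{"linear":[-0.02,0,0],"dr":[0,0,0],"claw":1},{"linear":[-0.02,0,-0.06],"dr":[0,0,0],"claw":1},{"linear":[-0.02,0,-0.096],"dr":[0,0,0],"claw":1},{"linear":[0.04,-0.05,-0.096],"dr":[0,0,0],"claw":1},{"linear":[0.077,-0.065,-0.096],"dr":[0,0,0],"claw":1},{"linear":[0.077,-0.065,-0.096],"dr":[0,0,0],"claw":1},{"linear":[0.077,-0.065,-0.096],"dr":[0,0,0],"claw":1},{"linear":[0.077,-0.065,-0.05],"dr":[0,0,0],"claw":1},{"linear":[0.077,-0.065,-0.015],"dr":[0,0,0],"claw":1},{"linear":[0.077,-0.065,0],"dr":[0,0,0],"claw":1},{"linear":[0.077,-0.065,0],"dr":[0,0,0],"claw":1}]';python3 plan.py 50.4 .4055 .3435 .053
```

```text
time: 22.95
tool_pos: [0.4177, 0.3614, 0.0507]
orientation: [0.0, 0.905, 0.426, -0.002]
contact_force: [0.5, 0.9, 0.4]
finger_gap: -0.0001
finger_force: 0.0
t 22.9 tcp [0.4177 0.3614 0.0507] yaw 50.4 F [0.5 0.9 0.4] gap -0.0001
linear [-0.0431, 0.004, -0.0045] dr [-0.0006, 0.0021, 0.0001]
```

```bash
python3 -m inch '[{"linear":[-0.01,0.002,-0.003],"dr":[0,0,0],"claw":1},{"linear":[-0.02,0.002,-0.003],"dr":[0,0,0],"claw":1},{"linear":[-0.03,0.002,-0.003],"dr":[0,0,0],"claw":1},{"linear":[-0.04,0.002,-0.003],"dr":[0,0,0],"claw":1},{"linear":[-0.046,0.002,-0.003],"dr":[0,0,0],"claw":1},{"linear":[-0.046,0.002,-0.003],"dr":[0,0,0],"claw":1}]';python3 -m inch '[{"linear":[0.01,0,0],"dr":[0,0,0],"claw":1},{"linear":[0.01,0,-0.06],"dr":[0,0,0],"claw":1},{"linear":[0.01,0,-0.15],"dr":[0,0,0],"claw":1},{"linear":[0.01,0,-0.25],"dr":[0,0,0],"claw":1},{"linear":[-0.08,0,-0.25],"dr":[0,0,0],"claw":1},{"linear":[-0.18,0,-0.25],"dr":[0,0,0],"claw":1},{"linear":[-0.25,0,-0.25],"dr":[0,0,0],"claw":1},{"linear":[-0.25,0,-0.25],"dr":[0,0,0],"claw":1}]'
python3 - <<'E'
from meas import *
O=np.array([.4430,.3160]); y=np.radians(50.4); ex=np.array([np.cos(y),np.sin(y)]); ey=np.array([-ex[1],ex[0]])
for n in("top","scene"):
    im=grab(n); p=im["pixels"].astype(int)
    C=cloud(im); P=C[...,:2]-O; cx=P@ex*1000; cy=P@ey*1000; z=C[...,2]*1000
    k=(p.min(2)>110)&(abs(cy)<70)&(cx>-45)&(cx<45)&(z>40)&(z<70)
    for mm,ce,a in comps(im,k,3): print(n,ce.round(1),a,"cx %.1f cy %.1f z %.1f"%(np.median(cx[mm]),np.median(cy[mm]),np.median(z[mm])))
save(im,"s7.png",(320,130,430,215),7)
E
```

```text
time: 23.55
tool_pos: [0.4059, 0.3453, 0.0547]
orientation: [-0.001, 0.905, 0.426, 0.002]
contact_force: [2.6, 3.2, -0.4]
finger_gap: 0.0001
finger_force: 2.1
time: 24.35
tool_pos: [0.3228, 0.2459, 0.1776]
orientation: [0.0, 0.905, 0.426, -0.001]
contact_force: [1.0, 1.1, 0.5]
finger_gap: 0.0001
finger_force: 0.0
top [159.4 222.3] 10 cx -2.6 cy -48.1 z 59.6
top [150.8 226.8] 5 cx 14.9 cy -18.3 z 42.8
top [153. 230.] 9 cx -3.3 cy -15.8 z 63.0
top [144.  234.5] 4 cx 15.2 cy 15.5 z 45.1
top [147. 237.] 7 cx -2.7 cy 14.6 z 60.9
scene [377.5 174.7] 15 cx -17.9 cy 48.2 z 60.7
scene [386.2 191.2] 154 cx 32.4 cy -5.6 z 43.1
scene [379.1 181.6] 14 cx -2.9 cy 15.3 z 62.6
scene [366.  186.8] 5 cx -42.9 cy -14.8 z 43.8
scene [377.1 187.6] 14 cx -2.6 cy -16.6 z 59.9
scene [364.3 191. ] 3 cx -43.5 cy -32.3 z 40.4
scene [380.8 191. ] 4 cx 13.4 cy -18.5 z 51.6
scene [374.9 193.9] 14 cx -3.5 cy -47.2 z 61.3
scene [363.9 197.6] 8 cx -37.7 cy -66.5 z 42.4
scene [378.6 196.8] 5 cx 13.0 cy -45.0 z 47.6
scene [369.6 199.7] 7 cx -16.5 cy -68.3 z 43.5
```

View pics/s7.png

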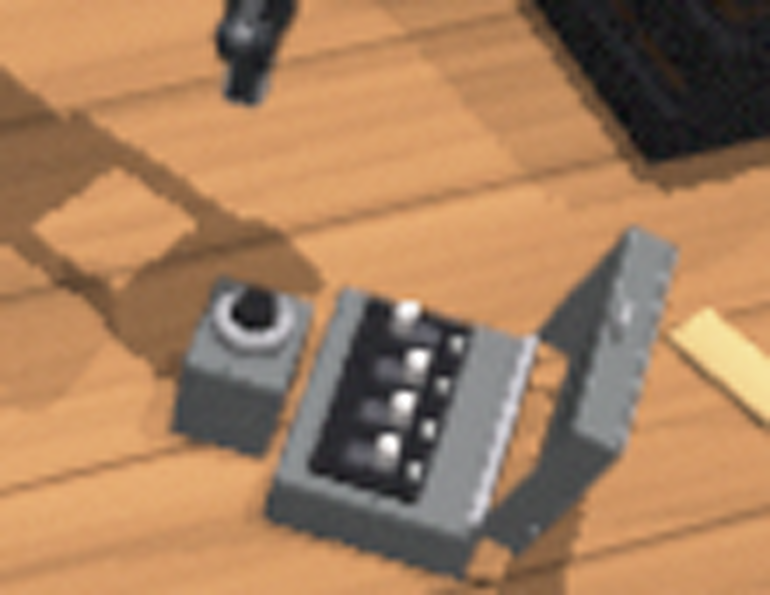

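Switches are right: sw1 is fully to the front, at crop (407,312), and 2 to 4 are at the hinge side. Now behind the lid.

```bash
python3 -m inch '[{"linear":[0.1,0.05,0],"dr":[0,0,0],"claw":1},{"linear":[0.19,0.096,0],"dr":[0,0,0],"claw":1},{"linear":[0.28,0.096,0],"dr":[0,0,0],"claw":1},{"linear":[0.37,0.096,0],"dr":[0,0,0],"claw":1},{"linear":[0.46,0.096,0],"dr":[0,0,0],"claw":1},{"linear":[0.517,0.096,0],"dr":[0,0,0],"claw":1},{"linear":[0.517,0.096,0],"dr":[0,0,0],"claw":1},{"linear":[0.517,0.096,0],"dr":[0,0,0],"claw":1},{"linear":[0.517,0.096,0.06],"dr":[0,0,0],"claw":1},{"linear":[0.517,0.096,0.11],"dr":[0,0,0],"claw":1},{"linear":[0.517,0.096,0.125],"dr":[0,0,0],"claw":1},{"linear":[0.517,0.096,0.125],"dr":[0,0,0],"claw":1}]'
cat > ccoord.py <<'E'
import numpy as np
from cell import ctrl
s=ctrl.read_state();p=s["tool_pos"];y=np.radians(50.4);d=p[:2]-[.443,.316];c,n=np.cos(y),np.sin(y)
print("cx %.1f cy %.1f z %.1f"%((d@[c,n])*1e3,(d@[-n,c])*1e3,p[2]*1e3))
E
python3 ccoord.py
```

```text
time: 25.65
tool_pos: [0.5257, 0.4158, 0.1146]
orientation: [0.0, 0.905, 0.426, -0.002]
contact_force: [0.6, 0.4, 0.1]
finger_gap: -0.0004
finger_force: 0.0
cx 129.6 cy -0.1 z 114.6
```

```bash
python3 -m inch '[{"linear":[-0.03,0,-0.02],"dr":[0,0,0],"claw":1},{"linear":[-0.055,0,-0.023],"dr":[0,0,0],"claw":1},{"linear":[-0.081,0,-0.025],"dr":[0,0,0],"claw":1},{"linear":[-0.105,0,-0.031],"dr":[0,0,0],"claw":1},{"linear":[-0.129,0,-0.034],"dr":[0,0,0],"claw":1},{"linear":[-0.155,0,-0.032],"dr":[0,0,0],"claw":1},{"linear":[-0.182,0,-0.028],"dr":[0,0,0],"claw":1},{"linear":[-0.182,0,-0.028],"dr":[0,0,0],"claw":1}]'; python3 ccoord.py
python3 - <<'E'
from meas import *
im=grab("scene"); save(im,"s8.png",(320,130,430,215),7)
E
```

```text
time: 26.45
tool_pos: [0.4684, 0.3457, 0.131]
orientation: [0.0, 0.905, 0.426, 0.0]
contact_force: [-0.4, -0.1, 0.6]
finger_gap: 0.0003
finger_force: 0.3
cx 39.1 cy -0.7 z 131.0
```

View pics/s8.png

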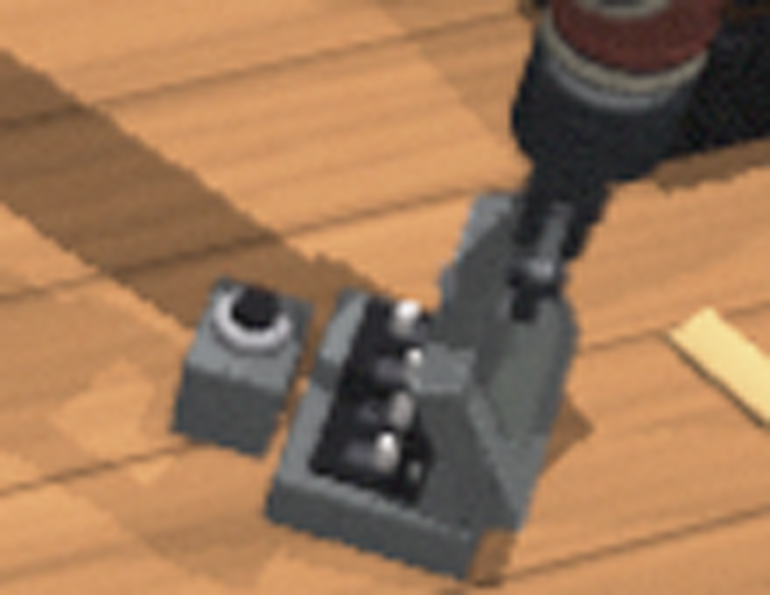

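The lid leans on the fingers at crop (540,310), about 1 rad. Continuing along the arc.

```bash
python3 -m inch '[{"linear":[-0.021,0,0.007],"dr":[0,0,0],"claw":1},{"linear":[-0.041,0,0.017],"dr":[0,0,0],"claw":1},{"linear":[-0.062,0,0.03],"dr":[0,0,0],"claw":1},{"linear":[-0.078,0,0.044],"dr":[0,0,0],"claw":1},{"linear":[-0.093,0,0.062],"dr":[0,0,0],"claw":1},{"linear":[-0.106,0,0.08],"dr":[0,0,0],"claw":1},{"linear":[-0.119,0,0.102],"dr":[0,0,0],"claw":1},{"linear":[-0.125,0,0.118],"dr":[0,0,0],"claw":1},{"linear":[-0.127,0,0.124],"dr":[0,0,0],"claw":1},{"linear":[-0.127,0,0.124],"dr":[0,0,0],"claw":1}]'; python3 ccoord.py
```

```text
time: 27.5
tool_pos: [0.4286, 0.2969, 0.0699]
orientation: [0.001, 0.905, 0.426, -0.001]
contact_force: [-3.1, -4.2, 13.6]
finger_gap: 0.0003
finger_force: 6.9
cx -23.9 cy -1.1 z 69.9
```

```bash
python3 -m inch '[{"linear":[0,0,0.005],"dr":[0,0,0],"claw":1},{"linear":[0,0,0.01],"dr":[0,0,0],"claw":1},{"linear":[0,0,0.01],"dr":[0,0,0],"claw":1}]'; python3 ccoord.py; python3 -m inch '[{"linear":[0,0,-0.03],"dr":[0,0,0],"claw":1},{"linear":[0,0,-0.1],"dr":[0,0,0],"claw":1},{"linear":[0,0,-0.2],"dr":[0,0,0],"claw":1},{"linear":[-0.1,0,-0.2],"dr":[0,0,0],"claw":1},{"linear":[-0.2,0,-0.2],"dr":[0,0,0],"claw":1},{"linear":[-0.26,0,-0.2],"dr":[0,0,0],"claw":1},{"linear":[-0.26,0,-0.2],"dr":[0,0,0],"claw":1},{"linear":[-0.26,0,-0.2],"dr":[0,0,0],"claw":1}]'
python3 - <<'E'
from meas import *
for n in("top","scene"):
    im=grab(n); C=cloud(im); w,g=masks(im)
    inb=(C[...,0]>.35)&(C[...,0]<.72)&(C[...,1]>-.3)&(C[...,1]<.42)
    for m,ce,a in comps(im,g&inb&(C[...,2]>.055)&(C[...,2]<.09),10): print(n,np.round(ce),a,rect(C[m][:,:2]),np.percentile(C[m][:,2],[5,50,95]).round(4))
save(im,"s9.png",(220,130,440,295),3.6)
E
```

```text
time: 27.8
tool_pos: [0.4288, 0.2969, 0.0696]
orientation: [0.001, 0.904, 0.427, -0.002]
contact_force: [-17.1, -11.9, 39.9]
finger_gap: -0.0002
finger_force: 20.5
cx -23.7 cy -1.2 z 69.6
time: 28.6
tool_pos: [0.3453, 0.1971, 0.1626]
orientation: [-0.0, 0.905, 0.426, -0.0]
contact_force: [0.6, 0.6, 0.2]
finger_gap: 0.0001
finger_force: 0.0
top [252. 164.] 852 (array([ 0.6802, -0.0202]), array([0.0465, 0.3094]), 86.8) [0.0565 0.0616 0.0674]
top [239. 177.] 58 (array([0.6293, 0.02  ]), array([0.0133, 0.0374]), -2.7) [0.0598 0.0762 0.0821]
top [262. 177.] 51 (array([ 0.6263, -0.0561]), array([0.0132, 0.0367]), -4.1) [0.0654 0.0775 0.0826]
top [284. 179.] 46 (array([ 0.6211, -0.1316]), array([0.01  , 0.0362]), -0.5) [0.0662 0.0767 0.0804]
top [150. 226.] 921 (array([0.4434, 0.3133]), array([0.1069, 0.1494]), -39.3) [0.0638 0.07   0.0756]
scene [379. 185.] 915 (array([0.4399, 0.3153]), array([0.1067, 0.1567]), -39.1) [0.0648 0.073  0.0773]
scene [355. 178.] 203 (array([0.3862, 0.244 ]), array([0.0552, 0.0719]), -39.0) [0.0578 0.0662 0.0867]
scene [324. 243.] 67 (array([0.6288, 0.0239]), array([0.0155, 0.0355]), -1.3) [0.0604 0.0776 0.0834]
scene [302. 248.] 66 (array([ 0.6259, -0.0526]), array([0.0153, 0.0378]), -3.3) [0.0614 0.0766 0.0826]
scene [279. 253.] 60 (array([ 0.6202, -0.1286]), array([0.014 , 0.0351]), -5.1) [0.0599 0.0785 0.0822]
scene [316. 260.] 873 (array([ 0.6759, -0.0184]), array([0.04 , 0.309]), 86.3) [0.0578 0.0637 0.0672]
```

View pics/s9.png

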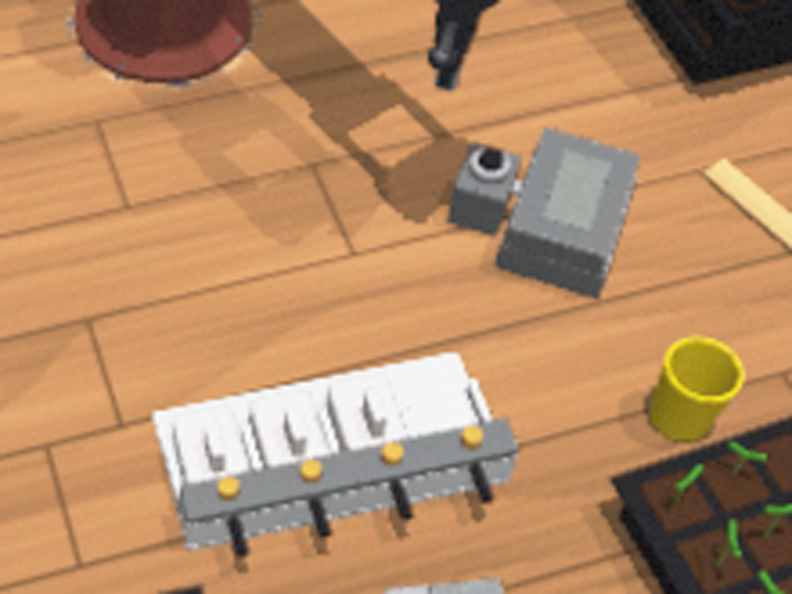

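The lid is latched shut at crop (570,210). The three cartridges are home in bays 2 to 4, fins at (372,410), (292,430) and (212,450), each within about 2 mm of line. The cup is untouched and the arm is clear.

```bash
python3 -c "
from cell import ctrl
print(ctrl.hand_in())"
```

```text
the job is handed in; nothing more can be done
None
```

The job is handed in (no verdict was returned): the two loose cartridges are home in bays 3 and 4 beside the one already in bay 2, switches 2 to 4 are on and 1 is off, the lid is latched shut, and the cup and flower pot were not touched.

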